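# End the turn and hold the game timer on pause

### The job

End the turn and pause the game: press the hinged orange turn pedal right down to its stop and let it come all the way back up, then push down the timer's sprung pause plunger until its white band has gone into the collar and the collar stands in the green band, never pushing the red band in. Keep it there for at least three seconds and finish while still holding it down with the gripper fingers, without letting go. Leave the timer's knob setting, the dice tray with its two cubes and the organiser undisturbed.

Things in the scene. Friction and masses are not known exactly. Their poses are not given: they have to be found in the camera images.
- timer: White plastic game timer, 100 (x) x 150 (y) x 45 mm high, fixed to the shelf; origin at the centre of its underside, z up. On its top stand a round dial knob (at y = +36 mm) and the pause plunger (at x = 0, y = -42 mm), both along the timer's own axes.
- plunger_top (a point): Centre of the flat top of the pause plunger's grey cap (34 mm diameter, 9 mm thick). It is 36 mm above the timer's top (81 mm above the shelf) when released and moves straight down with the plunger. Under the cap the 26 mm diameter stem carries three bands, from the bottom: white 8 mm, green 10 mm, red 8 mm; they sink one after another into the black collar on the timer's top.
- plunger (a joint): Downward travel of the pause plunger in m: 0 released, 0.026 fully in. White band gone in at 0.008; the collar is in the green band from 0.008 to 0.018; beyond 0.018 the red band goes in. The spring pushes back with about 2.5 N at first, 5.7 N at 0.013 and 9 N fully in, and returns it when let go.
- knob_mark (a point): Outer end of the red pointer on the timer's white dial knob (44 mm diameter, 21 mm high, centre 78 mm from the plunger's); 18 mm from the knob's axis, 66 mm above the shelf. The knob turns freely if touched and must be left alone.
- pedal_base: Black base plate of the turn pedal, 120 (x) x 85 (y) x 12 mm, fixed to the shelf; origin at the centre of its underside. The pedal's hinge runs along its y axis at x = +48 mm, 24 mm above the shelf, between two posts 31 mm high.
- pedal_pad (a point): Point to press, on top of the orange treadle (95 mm long, 58 mm wide, 7 mm thick) 75 mm from the hinge on its centre line, near its raised free end, which lies towards the base's -x. About 49.5 mm above the shelf when released, 27.5 mm when down at the stop; moves with the treadle.
- pedal (a joint): Angle of the treadle in rad: 0 released (free end raised 17 degrees), 0.30 down at the stop (treadle level). The spring takes about 3 N at the pad to start and 7 N to reach the stop, and returns it when let go.
- dice_tray: Open wooden dice tray, 110 x 160 x 30 mm high, loose; origin at the centre of its underside. Bystander.
- cube1_center (a point): Centre of an 18 mm green acrylic cube lying loose in the dice tray. Bystander.
- cube2_center (a point): Centre of the other 18 mm green acrylic cube lying loose in the dice tray. Bystander.
- organiser: Blue organiser with clear latched lid, 190 x 260 x 56 mm high, loose; origin at the centre of its underside. Bystander.
- board_boxes: Fixed stack of two board-game boxes, red and green, 300 x 220 mm and 105 mm high; origin at the centre of its underside. Bystander.
Things that resemble listed ones, but are neither listed nor needed, are in the scene too. Several things have the shape of the timer; the one meant has the colours described above. Of the things that look like the pedal_base, take the one that is farthest to the robot's left at the start.

How it is judged:
On the way, in this order (a step that is already met when the one before it is completed fails the run):
1. the turn pedal is pressed down to its stop (value of joint pedal above 0.275 rad), for 0.1 s.
2. the turn pedal is let back up (value of joint pedal below 0.04 rad), for 0.1 s.
3. the pause plunger is held by the fingers with the collar in the green band for three seconds (value of joint plunger between 0.008 and 0.018 m and contact force between the fingers and plunger above 1.5 N), for 3 s.
At the end, for the whole second after the job is handed in: The gripper fingers still press the plunger cap (over 1.5 N) with the plunger 8 to 18 mm in, the pedal is back up (within 0.04 rad), the knob pointer is within 6 mm and the tray, cubes and organiser within 15 mm of their starts (all of step 3 and value of joint pedal below 0.04 rad and distance of knob_mark from where it was at the start of the episode below 0.006 m and distance of each of dice_tray, organiser, cube1_center, cube2_center from where it was at the start of the episode below 0.015 m); the arm keeps its last pose, push and grip.
It fails at once if the red band is pushed into the collar (plunger more than 19 mm in) (value of joint plunger above 0.019 m).
It fails at once if the timer's knob is turned (distance of knob_mark from where it was at the start of the episode above 0.006 m).
It fails at once if the dice tray, its cubes or the organiser are moved (distance of any of dice_tray, cube1_center, cube2_center, organiser from where it was at the start of the episode above 0.015 m).
It also fails if it takes over 48 s, if anything falls off the work surface, if the arm or the gripper's body presses on something with over 40 N, if the wrist force passes 120 N, or if a joint passes its speed limit or range.

### The arm

A 6-joint arm with a two-finger parallel gripper is mounted at the origin on the work surface. World frame = base frame: x ahead of the robot, y to its left, z up, the work surface at z = 0. Lengths are in m, angles in rad, forces in N, time in s.
With the tool pointing down it reaches from about 0.225 to 0.875 m from the base axis. Payload 3.4 kg.
Tool frame: the origin (TCP) lies at the very end of the fingers, on their centre line; the grasp point (between the pads) lies behind it (manip.tcp_to_grasp is the z of the grasp point in the tool frame, in m); z points along the fingers, y is the direction in which the jaws open and shut (so a half turn about z gives the same grasp; the last joint's range is limited). The gripper opens to 85 mm and grips with 20 to 120 N. Pads are 22 mm wide; open, the fingers measure 114 mm over their backs; the gripper's body (76 mm by 85 mm) begins 54 mm behind the grasp point. The pads swing forward as they close: fully open they stand 13 mm farther back than shut.
Start: joints at [-1.416, 0.276, 1.505, -0, 1.361, -0.121], TCP at [0.157, -0.553, 0.231] pointing down, gripper open.
Joint ranges: [-2.89, 2.89], [-0.75, 2.08], [0.22, 2.7], [-1.18, 4.32], [0.11, 2.71], [-2.7, 2.7]. Speed limits (rad/s): [2.57, 2.57, 3.14, 3.14, 3.14, 3.14].

### API

Orientations are given as a unit quaternion [w, x, y, z].
In Python, from rig import manip, eyes gives the robot as it stands.
- The arm moves only by the tool servo_tool, never from a script. Its argument "increments" is a list of rows, each an object with "slide": the shift along the tool's x, y, z in m, a list of three; "spin": the turn about the tool's z in degrees. A call has 1 to 8 rows; each row shifts and turns the commanded pose from where the row before left it, along the tool's axes as they then stand; what a row does not reach is not made up. A row lasts 1/10 s, in which the tool goes at most 50 mm and 8.59 degrees, less where a joint would pass 70% of its speed; a pose out of reach is approached as far as the arm can. A call is refused whole if a number of a shift passes 0.05 or a number of a turn 8.59, either way. A call with a gripper value outside its range is refused whole. "hand" is the opening, from 0 (shut) to 1 (fully open), set as the call begins (left out, the last holds). The fingers move at their own pace and stop on an object; "newtons" is the grip in N (left out, the last holds). Time passes only in rows, so rows that do not move let the fingers close. It gives the time, the measured TCP pose, the force and the opening at its end, in the units of the state.
- manip.get_state(): the state, without advancing time (a new reading comes with each control period).
- eyes.get_image(name): name is "side" or "top" or "wrist"; returns the picture (480x640x3 uint8, blue, green, red); there is no depth.
- eyes.calibration(name): a dict with "fx", "fy", "cx", "cy" (pixels), "rvec" (rotation vector, rad) and "tvec" (3), from world to camera coordinates, as OpenCV has them; the wrist camera has in their place "hand_eye" (4x4, takes a point from camera to tool coordinates, whose origin is the TCP and whose axes are the flange's). Camera axes: x right, y down, z forward; pixel columns grow to the right and rows downward; lengths in m; the calibration is good to about 2 mm. A picture is of the moment at which its call begins: read the wrist's pose just before it. calibration takes no time and is no camera call.
- manip.sign_off(): hands the job in, once; it reports no verdict.
The state is a dict: "clock": time; "qpos": joint angles; "qd": joint speeds; "effort": joint torques, N m; "position": TCP position; "ee_rot": TCP orientation; "contact_force": force on the tool from outside, world axes, zero at the start; "moment": the same for the moment, N m; "width": finger opening in m.
Only numpy, scipy, OpenCV 4.12 (cv2) and the standard library are available. Lean on these libraries where they do the work, as an engineer would, in place of code of your own. Each camera call takes 0.05 s, during which the arm holds its last target.

## Working session

There is one attempt and no reset: what is moved stays moved. The work goes in short steps, Python scripts to look and compute and a tool call to move; the robot and the scene stay as the last step left them, time stands still between calls to the robot, and variables do not carry over. Pictures are saved under pics/ and viewed, and the job is handed in when it is done.

Besides the shell and the picture viewer there is one more tool, called after "Request:" as name(argument=value, ...), one argument or row to a line, values as JSON. servo_tool: Moves the arm, as the interface text tells. Its arguments: {"type":"object","properties":{"increments":{"type":"array","items":{"type":"object","properties":{"slide":{"type":"array","items":{"type":"number"}},"spin":{"type":"number"}}}},"hand":{"type":"number"},"newtons":{"type":"number"}},"required":["increments"]}

```bash
mkdir -p pics
python3 - <<'E'
from rig import manip, eyes
import cv2
for n in ["top","side","wrist"]:
    s=manip.get_state(); im=eyes.get_image(n); cv2.imwrite(f"pics/{n}0.png",im)
    print(n,eyes.calibration(n))
print(s, manip.tcp_to_grasp)
E
```

```text
top {'fx': 484.7424252899044, 'fy': 484.7424252899044, 'cx': 308.8103963787722, 'cy': 240.4543247799036, 'rvec': array([ 2.16210852, -2.163214  ,  0.1616039 ]), 'tvec': array([0.01527182, 0.59801599, 1.19312212])}
side {'fx': 523.7938341782982, 'fy': 523.7938341782982, 'cx': 317.50159682097586, 'cy': 239.53333371305118, 'rvec': array([ 2.38405886, -0.12848641,  0.02642087]), 'tvec': array([-0.58052138,  0.1272198 ,  1.25862785])}
wrist {'fx': 344.43446704807144, 'fy': 344.43446704807144, 'cx': 321.3805964448887, 'cy': 238.79790511432924, 'hand_eye': array([[-2.50171379e-04, -9.65137992e-01, -2.61741463e-01,
         6.63813543e-02],
       [ 9.99999816e-01, -3.86183386e-04,  4.68206003e-04,
         4.77574914e-04],
       [-5.52963606e-04, -2.61741298e-01,  9.65137911e-01,
        -1.43439969e-01],
       [ 0.00000000e+00,  0.00000000e+00,  0.00000000e+00,
         1.00000000e+00]])}
{'clock': 0.1, 'qpos': array([-1.41600034e+00,  2.76560382e-01,  1.50600754e+00,  1.82417418e-05,
        1.36069939e+00, -1.21008613e-01]), 'qd': array([-0.00154129, -0.00255119, -0.00178698, -0.00104537, -0.00065706,
        0.00150552]), 'effort': array([ 1.93332133e-03, -4.17699730e+01, -2.46403599e+01, -2.26204484e-04,
        5.78101433e-03, -2.52663277e-07]), 'position': array([ 0.15650851, -0.55280482,  0.23050948]), 'ee_rot': array([-8.37358947e-04,  9.90506452e-01,  1.37463694e-01, -5.22743984e-06]), 'contact_force': array([ 0.04824965, -0.2847184 ,  1.00758491]), 'moment': array([ 0.00980495, -0.01085233, -0.00508884]), 'width': 0.0853251258530161} -0.0187
```

View pics/top0.png

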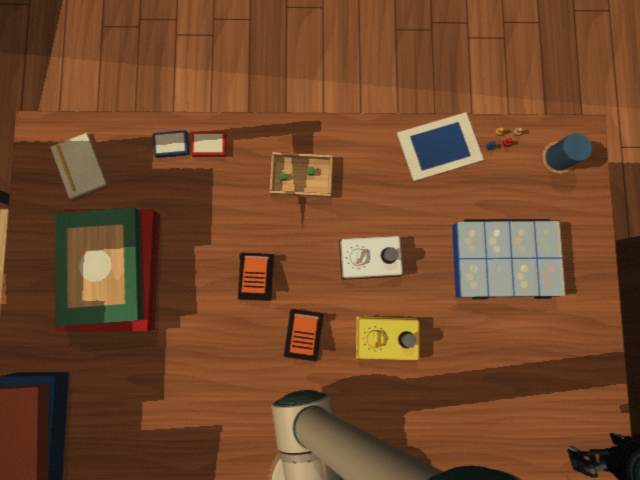

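View pics/side0.png

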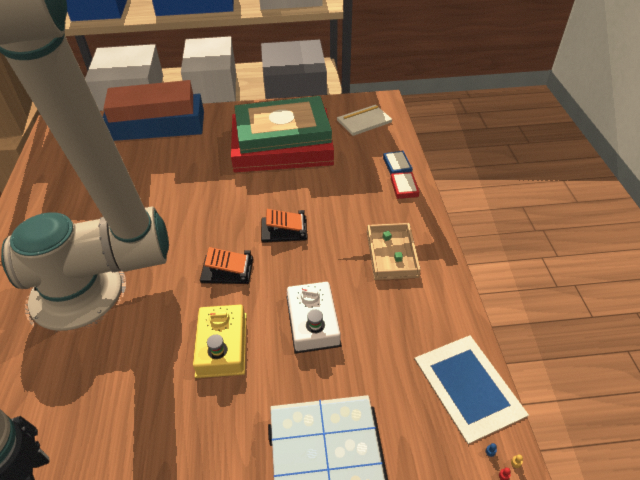

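Candidates in the top view: pedals at (256,277) and (304,335), timers at white (371,257) and yellow (388,339). The white timer fits its description. For the pedal I'll compute y values and enlarge.

```bash
cat > h.py <<'E'
import numpy as np, cv2
from rig import manip, eyes
def cam(n):
    c=eyes.calibration(n); K=np.array([[c['fx'],0,c['cx']],[0,c['fy'],c['cy']],[0,0,1]]); return K,c['rvec'],c['tvec']
def unproj(n,uv,z):
    K,r,t=cam(n); R=cv2.Rodrigues(r)[0]; C=-R.T@t
    d=R.T@np.linalg.inv(K)@np.array([uv[0],uv[1],1.]); return C+d*(z-C[2])/d[2]
def proj(n,P):
    K,r,t=cam(n); return cv2.projectPoints(np.array(P,float).reshape(-1,3),r,t,K,None)[0].reshape(-1,2)
E
python3 - <<'E'
from h import *
for uv,z in [((256,277),.04),((304,335),.04),((390,255),.081),((360,257),.066),((510,258),.056),((301,175),.03)]: print(uv,unproj("top",uv,z).round(3))
a=cv2.imread("pics/top0.png"); b=cv2.imread("pics/side0.png")
c1=cv2.resize(a[220:370,225:425],None,fx=4,fy=4,interpolation=cv2.INTER_CUBIC); cv2.imwrite("pics/c1.png",c1)
c2=cv2.resize(b[200:360,190:350],(600,600),interpolation=cv2.INTER_CUBIC); cv2.imwrite("pics/c2.png",c2)
E
```

```text
(256, 277) [0.505 0.148 0.04 ]
(304, 335) [0.362 0.027 0.04 ]
(390, 255) [ 0.557 -0.183  0.081]
(360, 257) [ 0.553 -0.111  0.066]
(510, 258) [ 0.552 -0.49   0.056]
(301, 175) [0.771 0.035 0.03 ]
```

View pics/c1.png

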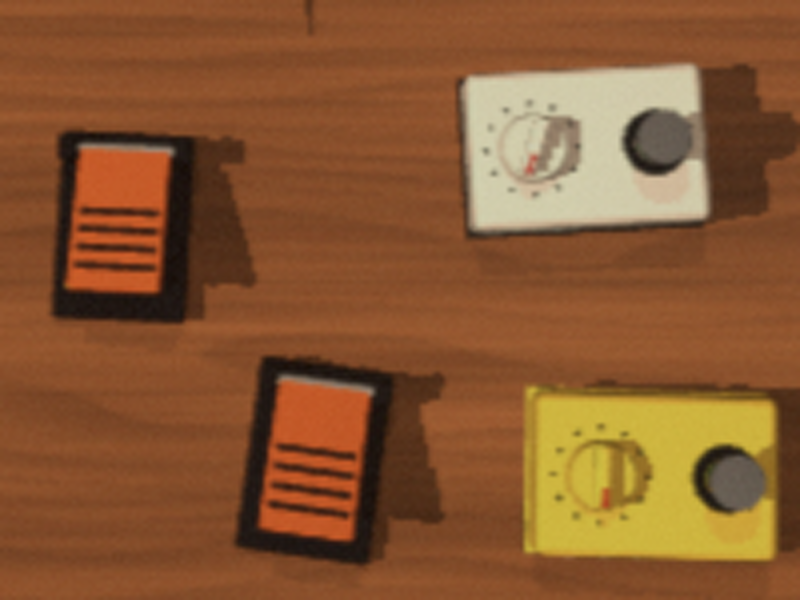

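View pics/c2.png

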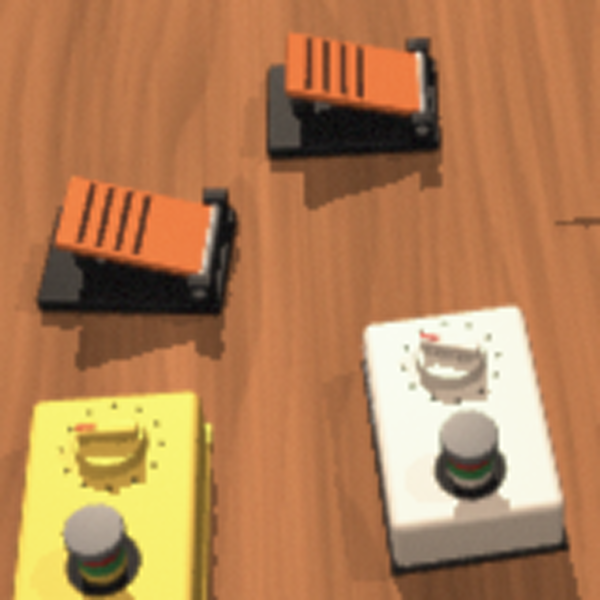

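Run:
```python
from h import *
T=lambda u,v:(225+u/4-.4,220+v/4-.4); S=lambda u,v:(190+u/3.75-.4,200+v/3.75-.4)
print("cap top",unproj("top",T(663,138),.081),"side",unproj("side",S(470,430),.081))
print("base corners",[unproj("top",T(*p),.012)[:2].round(4) for p in [(55,318),(185,320)]])
print("base near corners side z.012",[unproj("side",S(*p),.012)[:2].round(4) for p in [(270,68),(268,150),(438,148)]])
# free end top edge z approx: hinge .024 + 95*sin17+~3.5
print("treadle free end",[unproj("top",T(*p),.055)[:2].round(4) for p in [(64,290),(162,293)]],[unproj("side",S(*p),.055)[:2].round(4) for p in [(289,34),(286,96)]])
print("timer top corners",[unproj("top",T(*p),.045)[:2].round(4) for p in [(463,78),(697,65),(708,220),(470,230)]])
```

```text
cap top [ 0.5588911  -0.18420965  0.081     ] side [ 0.56090792 -0.18471266  0.081     ]
base corners [array([0.4506, 0.1944]), array([0.4492, 0.1116])]
base near corners side z.012 [array([0.4523, 0.1919]), array([0.4487, 0.1113]), array([0.5651, 0.0994])]
treadle free end [array([0.4673, 0.1838]), array([0.4654, 0.1234])] [array([0.4693, 0.1797]), array([0.4652, 0.119 ])]
timer top corners [array([ 0.6007, -0.0648]), array([ 0.6092, -0.2138]), array([ 0.5108, -0.2182]), array([ 0.5046, -0.0682])]
```

Request:
servo_tool(
  increments=[
    {"slide": [0.03,-0.035,0]},
    {"slide": [0.03,-0.035,0]},
    {"slide": [0.03,-0.035,0]},
    {"slide": [0.03,-0.035,0]},
    {"slide": [0.03,-0.035,0]},
    {"slide": [0.03,-0.035,0]},
    {"slide": [0.03,-0.035,0]},
    {"slide": [0.03,-0.035,0]},
  ],
  hand=0,
)

```text
$.increments[0]: bad value
```

Request:
servo_tool(
  increments=[
    {"slide": [0.03,-0.035,0]},
    {"slide": [0.03,-0.035,0]},
    {"slide": [0.03,-0.035,0]},
    {"slide": [0.03,-0.035,0]},
    {"slide": [0.03,-0.035,0]},
    {"slide": [0.03,-0.035,0]},
    {"slide": [0.03,-0.035,0]},
    {"slide": [0,0,0]},
  ],
)

```text
$.increments[0]: bad value
```

Request:
servo_tool(
  increments=[
    {"slide": [0.03,-0.035,0.0],"spin": 0.0},
    {"slide": [0.03,-0.035,0.0],"spin": 0.0},
    {"slide": [0.03,-0.035,0.0],"spin": 0.0},
    {"slide": [0.03,-0.035,0.0],"spin": 0.0},
    {"slide": [0.03,-0.035,0.0],"spin": 0.0},
    {"slide": [0.03,-0.035,0.0],"spin": 0.0},
    {"slide": [0.03,-0.035,0.0],"spin": 0.0},
    {"slide": [0.03,-0.035,0.0],"spin": 0.0},
  ],
  hand=0,
)

```text
clock: 0.95
position: [0.3115, -0.2167, 0.2313]
ee_rot: [0.0, 0.991, 0.137, 0.0]
contact_force: [0.8, 0.6, -0.2]
width: 0.0002
```

Request:
servo_tool(
  increments=[
    {"slide": [0.033,-0.038,0.01],"spin": 0.0},
    {"slide": [0.033,-0.038,0.01],"spin": 0.0},
    {"slide": [0.033,-0.038,0.01],"spin": 0.0},
    {"slide": [0.033,-0.038,0.01],"spin": 0.0},
    {"slide": [0.033,-0.038,0.01],"spin": 0.0},
    {"slide": [0.033,-0.038,0.01],"spin": 0.0},
    {"slide": [0.033,-0.038,0.01],"spin": 0.0},
    {"slide": [0.033,-0.038,0.01],"spin": 0.0},
  ],
)

```text
clock: 1.75
position: [0.4784, 0.1386, 0.1528]
ee_rot: [0.0, 0.99, 0.138, 0.0]
contact_force: [0.2, -0.8, 1.4]
width: 0.0004
```

Run:
```python
from h import *
s=manip.get_state(); print(s['position'],s['ee_rot'],s['qpos'])
w=eyes.get_image("wrist"); cv2.imwrite("pics/w1.png",w)
b=eyes.get_image("side"); cv2.imwrite("pics/s1.png",cv2.resize(b[130:330,180:380],(600,600),interpolation=cv2.INTER_CUBIC))
```

```text
[0.47844819 0.1386495  0.1528132 ] [2.31117290e-04 9.90453265e-01 1.37848747e-01 2.34336325e-06] [ 1.42630330e-01  2.20870296e-01  1.78958697e+00 -5.10833439e-04
  1.13113276e+00  1.43706589e+00]
```

View pics/w1.png

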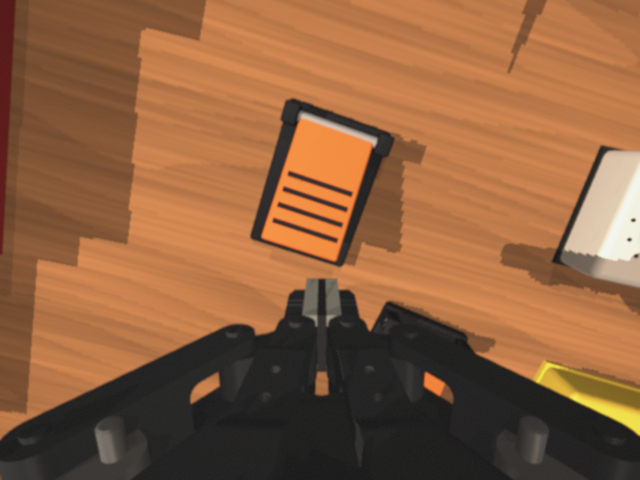

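View pics/s1.png

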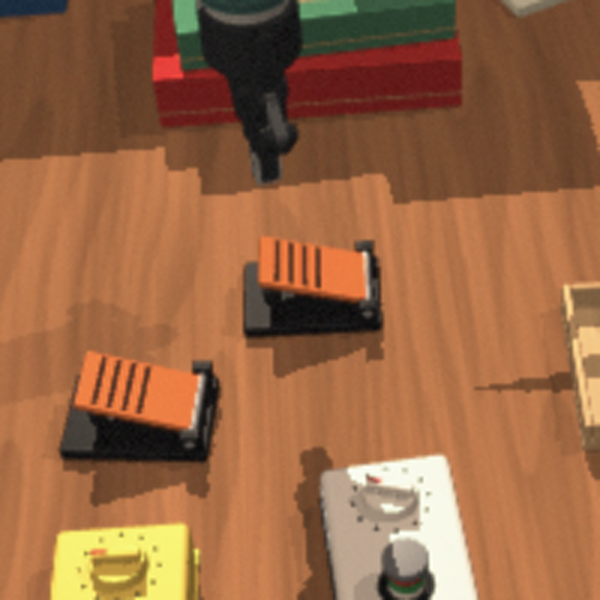

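```bash
cat >> h.py <<'E'
def wun(uv,z,pos,q):
    from scipy.spatial.transform import Rotation as Ro
    c=eyes.calibration("wrist"); H=np.array(c['hand_eye'])
    R=Ro.from_quat([q[1],q[2],q[3],q[0]]).as_matrix()
    d=R@H[:3,:3]@np.array([(uv[0]-c['cx'])/c['fx'],(uv[1]-c['cy'])/c['fy'],1]); C=R@H[:3,3]+pos
    return C+d*(z-C[2])/d[2]
E
python3 - <<'E'
from h import *
s=manip.get_state();p,q=s['position'],s['ee_rot']
for uv,z in [((263,237),.052),((340,262),.052),((253,238),.012),((341,265),.012),((292,101),.031),((385,134),.031)]: print(uv,wun(uv,z,p,q).round(4))
E
```

```text
(263, 237) [0.4697 0.1826 0.052 ]
(340, 262) [0.4669 0.123  0.052 ]
(253, 238) [0.4544 0.1945 0.012 ]
(341, 265) [0.4519 0.1154 0.012 ]
(292, 101) [0.5673 0.1884 0.031 ]
(385, 134) [0.5644 0.117  0.031 ]
```

Request:
servo_tool(
  increments=[
    {"slide": [0.003,-0.004,0.03],"spin": 0.0},
    {"slide": [0.0,0.0,0.03],"spin": 0.0},
    {"slide": [0.0,0.0,0.02],"spin": 0.0},
    {"slide": [0.0,0.0,0.0],"spin": 0.0},
    {"slide": [0.0,0.0,0.0],"spin": 0.0},
  ],
)

```text
clock: 2.35
position: [0.4798, 0.1406, 0.0736]
ee_rot: [0.0, 0.991, 0.137, -0.0]
contact_force: [-0.2, -0.7, 0.6]
width: 0.0002
```

Request:
servo_tool(
  increments=[
    {"slide": [0.009,-0.01,0.0],"spin": 0.0},
    {"slide": [0.0,0.0,0.01],"spin": 0.0},
    {"slide": [0.0,0.0,0.01],"spin": 0.0},
    {"slide": [0.0,0.0,0.01],"spin": 0.0},
    {"slide": [0.0,0.0,0.006],"spin": 0.0},
    {"slide": [0.0,0.0,0.004],"spin": 0.0},
    {"slide": [0.0,0.0,0.0],"spin": 0.0},
    {"slide": [0.0,0.0,0.0],"spin": 0.0},
  ],
)

```text
clock: 3.15
position: [0.4847, 0.1532, 0.0331]
ee_rot: [-0.0, 0.991, 0.137, -0.001]
contact_force: [-3.2, 0.3, 5.8]
width: -0.0001
```

Request:
servo_tool(
  increments=[
    {"slide": [0.0,0.0,0.003],"spin": 0.0},
    {"slide": [0.0,0.0,0.003],"spin": 0.0},
    {"slide": [0.0,0.0,0.0],"spin": 0.0},
    {"slide": [0.0,0.0,0.0],"spin": 0.0},
  ],
)

```text
clock: 3.55
position: [0.4847, 0.1532, 0.0275]
ee_rot: [-0.0, 0.991, 0.137, -0.001]
contact_force: [-3.6, 0.8, 6.3]
width: 0.0
```

Request:
servo_tool(
  increments=[
    {"slide": [0.0,0.0,0.001],"spin": 0.0},
    {"slide": [0.0,0.0,0.001],"spin": 0.0},
    {"slide": [0.0,0.0,0.0],"spin": 0.0},
  ],
)

```text
clock: 3.85
position: [0.4848, 0.1532, 0.0271]
ee_rot: [-0.0, 0.991, 0.137, -0.001]
contact_force: [-7.1, 0.1, 19.2]
width: 0.0
```

Force jumped from 6 to 19 N at z=27 mm, so it is on the stop. I'll check with a picture.

Request:
servo_tool(
  increments=[
    {"slide": [0.0,0.0,0.0],"spin": 0.0},
    {"slide": [0.0,0.0,0.0],"spin": 0.0},
  ],
)

```text
clock: 4.05
position: [0.4848, 0.1532, 0.0271]
ee_rot: [-0.0, 0.991, 0.137, -0.001]
contact_force: [-7.2, 0.2, 19.7]
width: 0.0002
```

Run:
```python
from h import *
print(manip.get_state()['contact_force'])
b=eyes.get_image("side"); cv2.imwrite("pics/s2.png",cv2.resize(b[160:290,220:350],(600,600),interpolation=cv2.INTER_CUBIC))
```

```text
[-7.19316091  0.24420554 19.67088357]
```

View pics/s2.png

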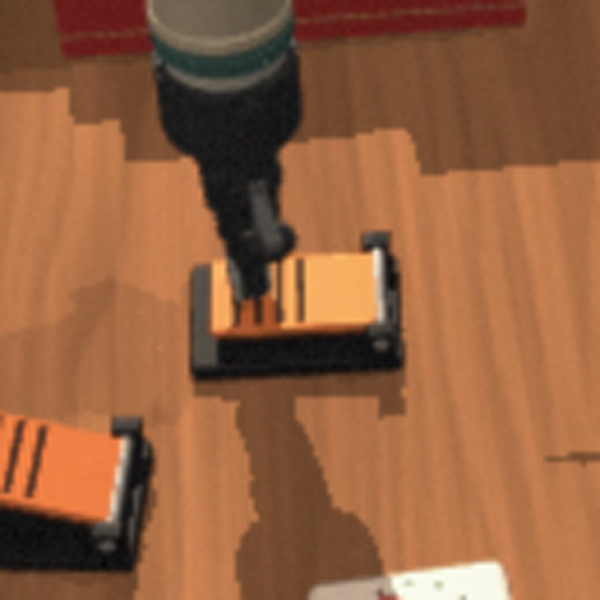

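The treadle (crop centre ~(300,295)) lies level, fingers on it. Now release and rise.

Request:
servo_tool(
  increments=[
    {"slide": [0.0,0.0,-0.01],"spin": 0.0},
    {"slide": [0.0,0.0,-0.02],"spin": 0.0},
    {"slide": [0.0,0.0,-0.03],"spin": 0.0},
    {"slide": [0.0,0.0,-0.04],"spin": 0.0},
    {"slide": [0.0,0.0,-0.04],"spin": 0.0},
    {"slide": [0.0,0.0,0.0],"spin": 0.0},
    {"slide": [0.0,0.0,0.0],"spin": 0.0},
  ],
)

```text
clock: 4.8
position: [0.4867, 0.1531, 0.166]
ee_rot: [0.0, 0.991, 0.137, 0.001]
contact_force: [-0.1, -0.2, -0.5]
width: 0.0001
```

Run:
```python
from h import *
s=manip.get_state();print(s['contact_force'],s['position'],s['ee_rot'])
b=eyes.get_image("side"); cv2.imwrite("pics/s3.png",cv2.resize(b[160:290,220:350],(600,600),interpolation=cv2.INTER_CUBIC))
```

```text
[-0.05858857 -0.18461804 -0.49904784] [0.48670458 0.15306905 0.16602497] [2.95047605e-04 9.90506170e-01 1.37459844e-01 1.49397655e-03]
```

View pics/s3.png

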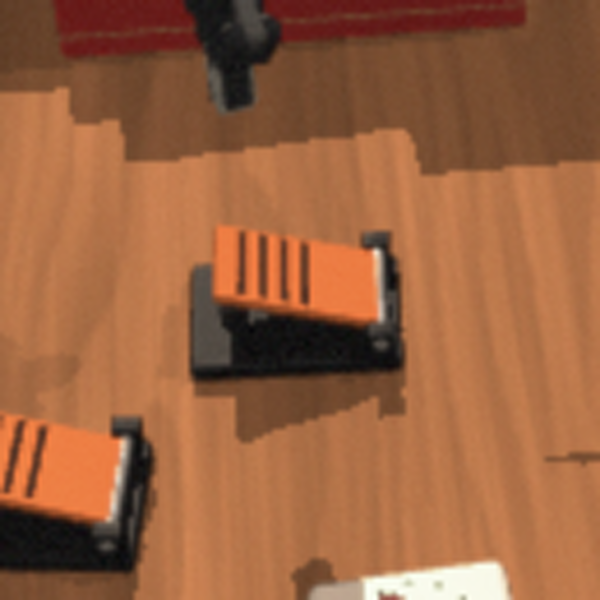

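The treadle (free end at crop (215,230)) is back up as before. Now I'll go over to the white timer's plunger.

Request:
servo_tool(
  increments=[
    {"slide": [-0.003,0.04,0.0],"spin": 0.0},
    {"slide": [-0.003,0.04,0.0],"spin": 0.0},
    {"slide": [-0.003,0.04,0.0],"spin": 0.0},
    {"slide": [-0.003,0.04,0.0],"spin": 0.0},
    {"slide": [-0.003,0.04,0.0],"spin": 0.0},
    {"slide": [-0.003,0.04,0.0],"spin": 0.0},
    {"slide": [-0.003,0.04,0.0],"spin": 0.0},
    {"slide": [0.0,0.04,0.0],"spin": 0.0},
  ],
)

```text
clock: 5.65
position: [0.5515, -0.1617, 0.1629]
ee_rot: [-0.001, 0.991, 0.137, -0.002]
contact_force: [1.2, 1.0, 0.3]
width: -0.0001
```

Request:
servo_tool(
  increments=[
    {"slide": [0.0,0.02,0.0],"spin": 0.0},
    {"slide": [0.0,0.0,0.0],"spin": 0.0},
    {"slide": [0.0,0.0,0.0],"spin": 0.0},
  ],
)

```text
clock: 5.95
position: [0.5572, -0.1787, 0.1638]
ee_rot: [-0.001, 0.991, 0.137, -0.001]
contact_force: [-1.1, 0.4, 0.3]
width: -0.0001
```

Run:
```python
from h import *
s=manip.get_state();print(s['contact_force'],s['position'],s['ee_rot'])
w=eyes.get_image("wrist"); cv2.imwrite("pics/w4.png",w)
```

```text
[-1.13780597  0.4259713   0.32813472] [ 0.55722147 -0.17868958  0.16379844] [-0.00135741  0.99055065  0.13713354 -0.0014013 ]
```

View pics/w4.png

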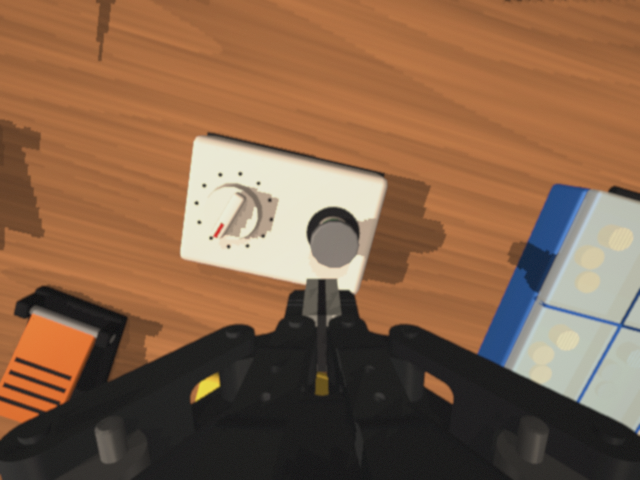

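Run:
```python
from h import *
s=manip.get_state();p,q=s['position'],s['ee_rot']
P=wun((334,244),.081,p,q);print(P)
from scipy.spatial.transform import Rotation as Ro
R=Ro.from_quat([q[1],q[2],q[3],q[0]]).as_matrix()
for t in (P,[.560,-.1845,.081]): print("tool delta",(R.T@(np.array(t)-p)).round(4))
```

```text
[ 0.56072505 -0.18649977  0.081     ]
tool delta [0.0012 0.0092 0.0832]
tool delta [0.0011 0.0071 0.0832]
```

Request:
servo_tool(
  increments=[
    {"slide": [0.001,0.008,0.0],"spin": 0.0},
    {"slide": [0.0,0.0,0.03],"spin": 0.0},
    {"slide": [0.0,0.0,0.03],"spin": 0.0},
    {"slide": [0.0,0.0,0.015],"spin": 0.0},
    {"slide": [0.0,0.0,0.0],"spin": 0.0},
    {"slide": [0.0,0.0,0.0],"spin": 0.0},
  ],
)

```text
clock: 6.6
position: [0.5618, -0.1865, 0.0908]
ee_rot: [0.0, 0.99, 0.138, 0.0]
contact_force: [0.3, -0.1, 0.4]
width: 0.0004
```

Request:
servo_tool(
  increments=[
    {"slide": [0.0,0.0,0.006],"spin": 0.0},
    {"slide": [0.0,0.0,0.004],"spin": 0.0},
    {"slide": [0.0,0.0,0.002],"spin": 0.0},
    {"slide": [0.0,0.0,0.002],"spin": 0.0},
    {"slide": [0.0,0.0,0.0],"spin": 0.0},
    {"slide": [0.0,0.0,0.0],"spin": 0.0},
  ],
)

```text
clock: 7.2
position: [0.5621, -0.1872, 0.0769]
ee_rot: [0.0, 0.991, 0.137, 0.001]
contact_force: [0.9, 0.4, 4.3]
width: -0.0
```

Request:
servo_tool(
  increments=[
    {"slide": [0.0,0.0,0.003],"spin": 0.0},
    {"slide": [0.0,0.0,0.003],"spin": 0.0},
    {"slide": [0.0,0.0,0.002],"spin": 0.0},
    {"slide": [0.0,0.0,0.001],"spin": 0.0},
    {"slide": [0.0,0.0,0.0],"spin": 0.0},
    {"slide": [0.0,0.0,0.0],"spin": 0.0},
  ],
)

```text
clock: 7.8
position: [0.562, -0.1872, 0.0676]
ee_rot: [0.0, 0.991, 0.137, 0.001]
contact_force: [2.5, 1.0, 5.8]
width: -0.0001
```

Run:
```python
from h import *
print(manip.get_state()['contact_force'],manip.get_state()['position'])
b=eyes.get_image("side"); cv2.imwrite("pics/s5.png",cv2.resize(b[270:360,270:360],(600,600),interpolation=cv2.INTER_CUBIC))
```

```text
[2.48085288 0.97608029 5.82145523] [ 0.56204972 -0.1871878   0.06759836]
```

View pics/s5.png

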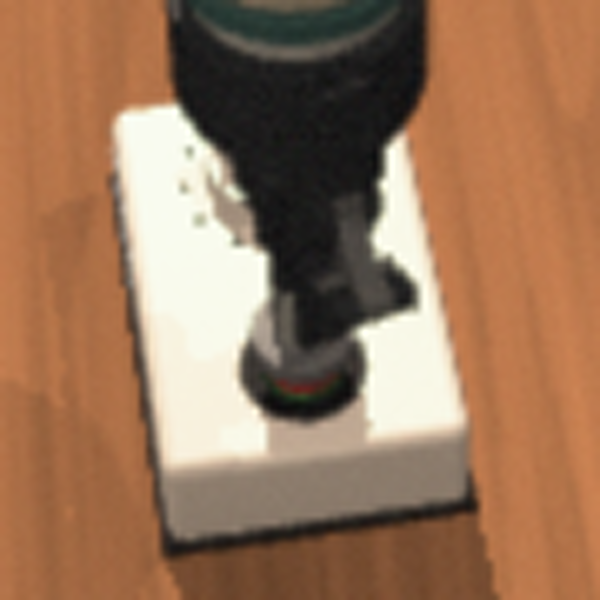

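White is in, and a thin green line shows under the red at (300,395). Depth is ~13.4 mm with 5.8 N, which agrees with the spring. Hold for over 3 s.

Request:
servo_tool(
  increments=[
    {"slide": [0.0,0.0,0.0],"spin": 0.0},
    {"slide": [0.0,0.0,0.0],"spin": 0.0},
    {"slide": [0.0,0.0,0.0],"spin": 0.0},
    {"slide": [0.0,0.0,0.0],"spin": 0.0},
    {"slide": [0.0,0.0,0.0],"spin": 0.0},
    {"slide": [0.0,0.0,0.0],"spin": 0.0},
    {"slide": [0.0,0.0,0.0],"spin": 0.0},
    {"slide": [0.0,0.0,0.0],"spin": 0.0},
  ],
)

```text
clock: 8.65
position: [0.5621, -0.1872, 0.0676]
ee_rot: [0.0, 0.991, 0.137, 0.001]
contact_force: [2.1, 2.1, 6.1]
width: 0.0002
```

Request:
servo_tool(
  increments=[
    {"slide": [0.0,0.0,0.0],"spin": 0.0},
    {"slide": [0.0,0.0,0.0],"spin": 0.0},
    {"slide": [0.0,0.0,0.0],"spin": 0.0},
    {"slide": [0.0,0.0,0.0],"spin": 0.0},
    {"slide": [0.0,0.0,0.0],"spin": 0.0},
    {"slide": [0.0,0.0,0.0],"spin": 0.0},
    {"slide": [0.0,0.0,0.0],"spin": 0.0},
    {"slide": [0.0,0.0,0.0],"spin": 0.0},
  ],
)

```text
clock: 9.45
position: [0.562, -0.1872, 0.0676]
ee_rot: [0.0, 0.991, 0.137, 0.001]
contact_force: [1.8, 0.5, 6.7]
width: -0.0
```

Request:
servo_tool(
  increments=[
    {"slide": [0.0,0.0,0.0],"spin": 0.0},
    {"slide": [0.0,0.0,0.0],"spin": 0.0},
    {"slide": [0.0,0.0,0.0],"spin": 0.0},
    {"slide": [0.0,0.0,0.0],"spin": 0.0},
    {"slide": [0.0,0.0,0.0],"spin": 0.0},
    {"slide": [0.0,0.0,0.0],"spin": 0.0},
    {"slide": [0.0,0.0,0.0],"spin": 0.0},
    {"slide": [0.0,0.0,0.0],"spin": 0.0},
  ],
)

```text
clock: 10.25
position: [0.562, -0.1872, 0.0676]
ee_rot: [0.0, 0.991, 0.137, 0.001]
contact_force: [2.3, 1.7, 5.9]
width: 0.0001
```

Request:
servo_tool(
  increments=[
    {"slide": [0.0,0.0,0.0],"spin": 0.0},
    {"slide": [0.0,0.0,0.0],"spin": 0.0},
    {"slide": [0.0,0.0,0.0],"spin": 0.0},
    {"slide": [0.0,0.0,0.0],"spin": 0.0},
    {"slide": [0.0,0.0,0.0],"spin": 0.0},
    {"slide": [0.0,0.0,0.0],"spin": 0.0},
    {"slide": [0.0,0.0,0.0],"spin": 0.0},
    {"slide": [0.0,0.0,0.0],"spin": 0.0},
  ],
)

```text
clock: 11.05
position: [0.562, -0.1872, 0.0676]
ee_rot: [0.0, 0.991, 0.137, 0.001]
contact_force: [1.4, 1.3, 5.4]
width: 0.0003
```

Request:
servo_tool(
  increments=[
    {"slide": [0.0,0.0,0.0],"spin": 0.0},
    {"slide": [0.0,0.0,0.0],"spin": 0.0},
    {"slide": [0.0,0.0,0.0],"spin": 0.0},
    {"slide": [0.0,0.0,0.0],"spin": 0.0},
    {"slide": [0.0,0.0,0.0],"spin": 0.0},
    {"slide": [0.0,0.0,0.0],"spin": 0.0},
    {"slide": [0.0,0.0,0.0],"spin": 0.0},
    {"slide": [0.0,0.0,0.0],"spin": 0.0},
  ],
)

```text
clock: 11.85
position: [0.5621, -0.1872, 0.0677]
ee_rot: [0.0, 0.991, 0.137, 0.001]
contact_force: [0.3, 0.9, 5.2]
width: 0.0002
```

Run:
```python
from h import *
s=manip.get_state();print(s['clock'],s['contact_force'],s['position'])
cv2.imwrite("pics/s6.png",eyes.get_image("side"))
```

```text
11.85 [0.27022898 0.91896783 5.20337085] [ 0.56206648 -0.1871965   0.06765397]
```

View pics/s6.png

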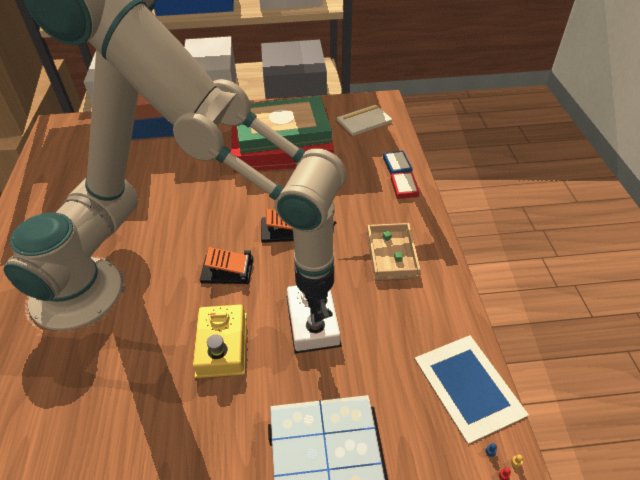

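The tray at (393,250), its cubes and the organiser are where they started, the left pedal is up at (285,222), and the fingers are still on the plunger. Handing in.

```bash
python3 -c "
from rig import manip
print(manip.sign_off())"
```

```text
the job is handed in; nothing more can be done
None
```

I ended the turn with the pedal, paused the timer with the plunger, and handed the job in at about 12 s with the fingers still holding the plunger down. No verdict is reported at hand-in.

- **Pedal:** I pressed the left-hand orange pedal until the force jumped from 6 N to about 19 N at a height of 27 mm. The side picture showed the treadle level. After I lifted off, a second picture showed it back up.
- **Plunger:** I pushed the white timer's plunger about 13.4 mm in and held it there for about 4 s. The force read 5.2 to 6.7 N, which agrees with the spring. The picture showed the white band gone and a thin green strip and the red band still above the collar.
- **Bystanders:** The last side picture showed the tray, cubes and organiser where they started, and the pedal up. In that view the gripper partly hid the knob. Nothing came near it, but I did not measure its pointer again.

The first two move calls were refused for leaving out "spin" and moved nothing. No check disagreed.

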